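Fetch the dipped bearing basket with the hook rod

TASK

The bearing basket is locked deep in the narrow dip tank: press the ribbed release key fully home so that the latched wash key pops up and the basket is freed. Then take the hook rod from its stand, use it to fish the basket out by its bail (do not touch the basket with the gripper and do not force, tip over or drop it), set the basket down gently and upright in the middle of the drain tray, unhook it, and hang the rod back in its stand, leaving the things standing around where they are.

Things in the scene. Friction and masses are not known exactly. Their poses are not given: they have to be found in the camera images.
- tank: Fixed open steel dip tank, outside 128 (x) x 88 (y) mm, inside 120 x 80 mm; origin under its centre on the table. A key housing (72 x 88 mm, 98 mm high) joins its -x side, centred at x = -100 mm, with two black keys side by side on top. Bolt housings outside the y walls reach y = +-68 mm
- tank_mouth (a point): Centre of the tank's mouth, level with the rim, 124 mm above the table. Inside, on each y wall at x = 0, an upright channel (strips up to 54 mm high, 17 mm apart) holds an ear of the basket, which hangs in line with the tank, underside 8 mm above the table. A bolt in each channel blocks the ears until the release key is down
- key_release_top (a point): Fixed point: centre of the upper face of the release key when raised, 112 mm high, at x = -100, y = +16 mm of the tank. Its cap (34 x 22 mm) has a small grey rib; the plain key at y = -16 mm is the wash key
- key_release (a joint): Release key, slides straight down: 0 = up, 0.006 m = fully home; moves against about 3 N of friction and stays where it is left; it withdraws the two bolts in step with its travel
- key_wash (a joint): Wash key, coupled to the release key: 0 = latched down (start), -0.006 m = popped up
- basket: Steel basket with two ball bearings in it, about 0.4 kg in all (varies); origin at the centre of its underside, z up. Pan 52 (x) x 42 (y) x 30 mm high; an upright flat ear on each y side, out to y = +-35 mm, 34 mm high, lower edge level with the underside, 1.5 mm play each way in x in its channel. Hung from the middle of its bail it hangs level
- bail_pivot (a point): Mid-point of the bail's pivot axis (basket's y axis), 26 mm above the basket's underside. The bail, 5 mm round wire, is a roof-shaped arch 47 mm wide whose peak at y = 0 is 44 mm from the pivot axis. It stands anywhere within 0.45 rad to either side (peak up to 19 mm off in x): not reported, to be felt or seen. It swings under 1 N and stays; at its stops it is firm
- rod_grip (a point): Centre of the hook rod's black handle (28 (x) x 16 (y) x 60 mm high; grip it across the 16 mm), with the rod's axes. The rod hangs upright. A 6 mm shank on the z axis telescopes in the handle and is clamped tight (holds 50 N) at a length that is not reported: the hook's lowest point is 122 to 158 mm below this centre; find it by touch, e.g. on the bare table (z = 0), or by sight
- stand: Fixed rod stand: aluminium tube, mouth 130 mm high, on an 80 mm base plate; origin on the table under the hanging rod's shank; pocket from x = -9 to +25, y = -9 to +9 mm. The rod hangs with its flange on the mouth, its +x along the stand's, handle centre 165 mm high, hook free in the tube: draw it straight up at least 135 mm
- tray: Fixed aluminium drain tray, outside 112 (x) x 132 (y) mm, 12 mm high, 3 mm walls, floor 3 mm above the table; origin at the centre of its underside. The basket fits with its x and y along the tray's
- setting_ring: Bystander: bright plain ring in front of the small sleeves, 76 mm across, 18 mm high, lying flat; origin at the centre of its underside
- bearing_6206: Bystander: ball bearing, 62 mm across, 16 mm high, lying flat; origin at the centre of its underside
- grease_tin: Bystander: round green tin nearest the vice, 65 mm across, 53 mm high; origin at the centre of its underside
- tester_front (a point): Fixed point on the table at the foot of the front face of the tall bearing gauge (0.67 m high, about 0.23 m wide in y, cables on its left), which stands at the back between the tank and the other places. Pass in front of it: keep the gripper's centre at least 90 mm nearer to the robot (-x) than this point when crossing
- stand_mouth (a point): Centre line of the shank at the stand's mouth, 130 mm high. The rod's round flange (radius 22 mm, underside 35 mm below the handle centre) rests here. Its hook is 6 mm round steel, turned to the rod's +x: bowl lowest 9 mm from the shank axis, inner floor 6 mm above the lowest point; tip centre 17.5 mm from the shank axis, tip top 22 mm above the lowest point

How it is judged:
By the outcome, as a careful person would: the job done as asked, in the order asked, and still so for the second after the job is handed in, with the robot touching nothing.
It also fails if it takes over 72 s, if anything falls off the work surface, if the arm or the gripper's body presses on something with over 40 N, if the wrist force passes 120 N, or if a joint passes its speed limit or range.

ROBOT

A 6-joint arm with a two-finger parallel gripper is mounted at the origin on a cart in front of the work surface, level with it; the furniture and walls round the work are solid. World frame = base frame: x ahead of the robot, y to its left, z up, the work surface at z = 0. Lengths are in m, angles in rad, forces in N, time in s.
With the tool pointing down it reaches from about 0.35 to 0.975 m from the base axis. Payload 4.9 kg.
Tool frame: the origin (TCP) lies on the mounting face of the last link; the fingertips stand 173 mm ahead of it and the grasp point (between the pads) lies 155 mm ahead of it; z points along the fingers, y is the line along which they close (so a half turn about z gives the same grasp; the last joint's range is limited). The gripper opens to 85 mm and grips with 20 to 120 N. Pads are 22 mm wide; open, the fingers measure 114 mm over their backs; the gripper's body (76 mm by 85 mm) begins 54 mm behind the grasp point. The pads swing forward as they close: fully open they stand 13 mm farther back than shut.
Start: joints at [-1.457, 0.053, 1.613, -0, 1.476, -0.119], TCP at [0.144, -0.608, 0.405] pointing down, gripper open.
Joint ranges: [-3.01, 3.01], [-1.01, 2.22], [0.06, 2.58], [-1.02, 4.17], [0.09, 2.62], [-3.14, 3.14]. Speed limits (rad/s): [2.57, 2.57, 3.14, 3.14, 3.14, 3.14].

INTERFACE

Orientations are given as a rotation vector (axis times angle).
In Python, from station import monitor, eyes, finish_job gives the robot as it stands. The module is installed in compiled form; this text tells all that it offers.
- The arm moves only by the tool step_arm, never from a script. Its argument "commands" is a list of rows, each a list of 3 entries, a list of its own where there are three numbers: the opening in per cent of the stroke, from 0 (shut) to 100 (fully open), then the shift along the tool's x, y, z in mm, then the turn about the tool's z in degrees. In form: [[hand, [x, y, z], yaw], ...]. A call has 1 to 12 rows; each row is the pose to reach, as a shift and turn from the pose commanded when the call began, along the tool's axes at that moment; what a row does not reach only later rows make up. A row lasts 1/8 s, in which the tool goes at most 62.5 mm and 10.7 degrees, less where a joint would pass 70% of its speed; a pose out of reach is approached as far as the arm can. A call with a gripper value outside its range is refused whole. The fingers move at their own pace and stop on an object; "squeeze" is the grip in N (left out, the last holds). Time passes only in rows, so rows that repeat a pose let the fingers close. It gives the time, the measured TCP pose, the force, the opening and the grip force at its end, in the units of the state.
- monitor.get_obs(): the state, without advancing time (a new reading comes with each control period).
- eyes.get_image(name): name is "scene" or "top"; returns the picture (480x640x3 uint8, red, green, blue); there is no depth.
- eyes.camera_info(name): a dict with "camera_matrix" (3x3 intrinsics, pixels), "k1" (the pictures are not rectified: a ray, as slopes to the right and down, at radius r is drawn at 1 + k1 r^2 times it, then the intrinsics apply), "extrinsics" (4x4, takes a point from camera to world coordinates). Camera axes: x right, y down, z forward; pixel columns grow to the right and rows downward; lengths in m; the calibration is good to about 2 mm. A picture is of the moment at which its call begins. camera_info takes no time and is no camera call.
- finish_job(): hands the job in; it is judged then, once.
The state is a dict: "t": time; "q": joint angles; "dq": joint speeds; "effort": joint torques, N m; "tool_pos": TCP position; "tool_rot": TCP orientation; "contact_force": force on the tool from outside, world axes, zero at the start; "wrist_torque": the same for the moment, N m; "opening": finger opening in m; "grip_force": force on a finger pad.
Only numpy, scipy, OpenCV 4.12 (cv2) and the standard library are available. Lean on these libraries where they do the work, as an engineer would, in place of code of your own. Each camera call takes 0.05 s, during which the arm holds its last target. There are 200 camera calls.

## Working session

There is one attempt and no reset: what is moved stays moved. The work goes in short steps, Python scripts to look and compute and a tool call to move; the robot and the scene stay as the last step left them, time stands still between calls to the robot, and variables do not carry over. Pictures are saved under pics/ and viewed, at most 10 in all, crops included, and the job is handed in when it is done.

Besides the shell and the picture viewer there is one more tool, called after "Request:" as name([rows], argument=value, ...), one row to a line, values as JSON. step_arm: Moves the arm, as the interface text tells. Its arguments: {"type":"object","properties":{"commands":{"type":"array"},"squeeze":{"type":"number"}},"required":["commands"]}

```bash
mkdir -p pics; python3 - <<'E'
from station import monitor, eyes
import cv2,numpy as np
o=monitor.get_obs();print({k:np.round(v,3).tolist() for k,v in o.items()})
for n in("scene","top"):
    im=eyes.get_image(n);np.save(n+"0.npy",im);cv2.imwrite(f"pics/{n}0.png",im[:,:,::-1]);i=eyes.camera_info(n);print(n,{k:np.round(v,4).tolist() for k,v in i.items()})
E
```

```text
{'t': 0.0, 'q': [-1.457, 0.053, 1.614, 0.0, 1.476, -0.119], 'dq': [0.001, 0.001, 0.0, 0.0, 0.0, 0.001], 'effort': [0.002, -39.369, -37.017, 0.0, 0.007, 0.0], 'tool_pos': [0.144, -0.608, 0.403], 'tool_rot': [-3.118, -0.365, -0.0], 'contact_force': [0.472, 1.151, -0.329], 'wrist_torque': [-0.006, -0.0, -0.022], 'grip_force': 0.0, 'opening': 0.086}
scene {'camera_matrix': [[569.7718, 0.0, 325.685], [0.0, 569.7718, 240.271], [0.0, 0.0, 1.0]], 'k1': -0.1326, 'extrinsics': [[-0.64, -0.3922, 0.6607, -0.428], [-0.7684, 0.3322, -0.5471, 0.769], [-0.0049, -0.8578, -0.514, 0.8791], [0.0, 0.0, 0.0, 1.0]]}
top {'camera_matrix': [[452.1222, 0.0, 314.569], [0.0, 452.1222, 240.2913], [0.0, 0.0, 1.0]], 'k1': 0.0296, 'extrinsics': [[-0.0039, -0.9854, 0.1702, 0.3339], [-0.9999, 0.0057, 0.0103, -0.0216], [-0.0111, -0.1702, -0.9854, 1.1668], [0.0, 0.0, 0.0, 1.0]]}
```

View pics/scene0.png

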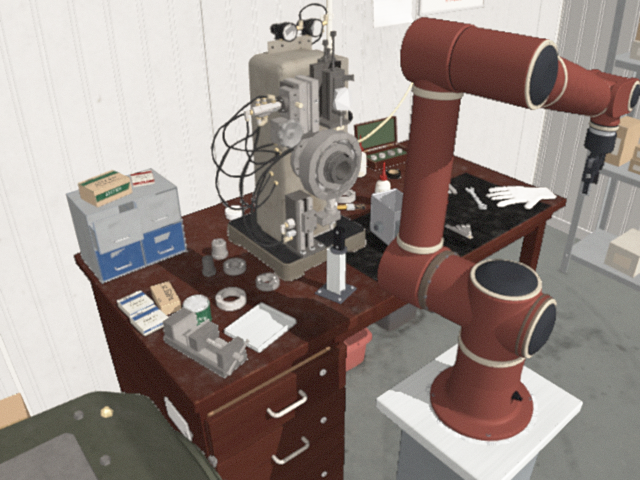

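View pics/top0.png

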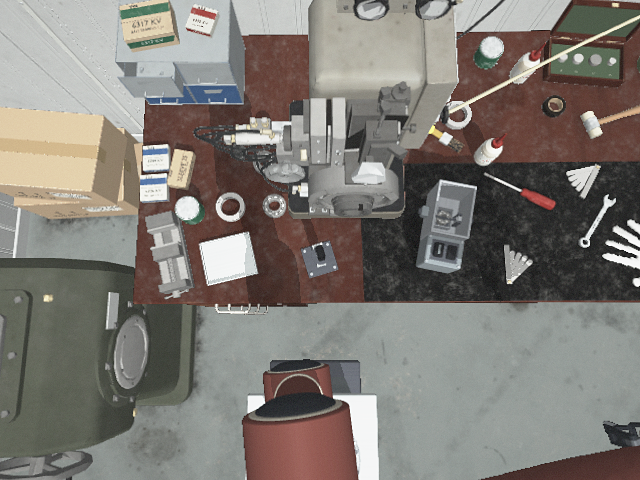

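The scene view shows the stand at (337,265), tray at (262,326), and tank partly behind the arm at (388,215). In the top view the tank is at (447,225), the keys at (440,252), the stand at (320,258), the tray at (229,258) and the gauge front at about (350,215). I'll enlarge the top view.

```bash
cat > h.py <<'E'
from station import monitor, eyes
import cv2,numpy as np
from scipy.spatial.transform import Rotation as R
def ray(n,uv):
    i=eyes.camera_info(n);K=np.array(i["camera_matrix"]);k=i["k1"];E=np.array(i["extrinsics"])
    p=cv2.undistortPoints(np.array([[uv]],float),K,np.array([k,0,0,0,0.]))[0,0]
    # iterate for accuracy
    d=(np.array(uv)-K[:2,2])/K[0,0];p=d.copy()
    for _ in range(30):p=d/(1+k*(p@p))
    return E[:3,3],E[:3,:3]@np.array([p[0],p[1],1])
def onz(n,uv,z):
    c,d=ray(n,uv);return c+d*(z-c[2])/d[2]
def proj(n,P):
    i=eyes.camera_info(n);K=np.array(i["camera_matrix"]);E=np.array(i["extrinsics"])
    q=E[:3,:3].T@(np.array(P)-E[:3,3]);s=q[:2]/q[2];s=s*(1+i["k1"]*(s@s));return K[:2,:2]@s+K[:2,2]
def obs():
    o=monitor.get_obs();M=R.from_rotvec(o["tool_rot"]).as_matrix();return o,np.array(o["tool_pos"]),M
E
python3 - <<'E'
import numpy as np,cv2
t=np.load("top0.npy")[:,:,::-1]
a=cv2.resize(t[170:286,405:485],None,fx=5,fy=5,interpolation=cv2.INTER_CUBIC)
b=cv2.resize(t[228:288,280:360],None,fx=4.9,fy=4.8,interpolation=cv2.INTER_CUBIC)[:, :392]
c=cv2.resize(t[228:288,190:270],None,fx=4.9,fy=4.8,interpolation=cv2.INTER_CUBIC)[:, :392]
o=np.zeros((580,795,3),np.uint8);o[:580,:400]=a;o[:288,402:794]=b;o[290:578,402:794]=c
cv2.imwrite("pics/z1.png",o)
E
```

```text
(no output)
```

View pics/z1.png

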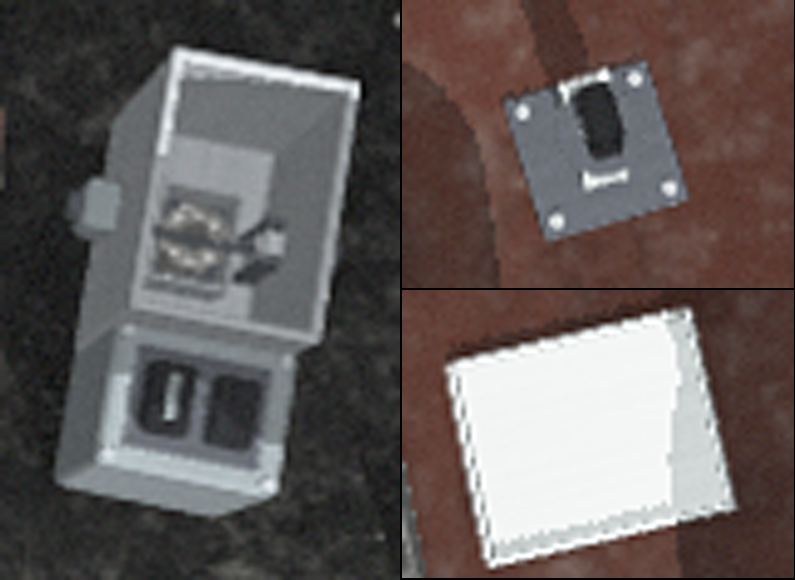

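The crop shows the tank's rim corners at crop (175,48), (360,82), (318,345) and (132,308). The ribbed key is at (172,393), on the left (+y), and the basket pan is at (195,240). The stand plate and handle are at (600,130) and the tray is a clean rectangle. Next I turn these into positions.

```bash
python3 - <<'E'
from h import *
np.set_printoptions(precision=4,suppress=True)
def c2p(pts,ox,oy,fx,fy): return [((x+.5)/fx-.5+ox,(y+.5)/fy-.5+oy) for x,y in pts]
def rect(name,px,z):
    P=np.array([onz("top",p,z)[:2] for p in px]);L=np.linalg.norm(np.roll(P,-1,0)-P,axis=1)
    e=(P[0]-P[3]+P[1]-P[2])/2; e2=(P[0]-P[1]+P[3]-P[2])/2
    print(name,"c",P.mean(0),"sides",L*1e3,"yaw",np.degrees(np.arctan2(e[1],e[0])),np.degrees(np.arctan2(e2[1],e2[0]))-90);return P.mean(0)
tk=rect("tank",c2p([(175,48),(360,82),(318,345),(132,308)],405,170,5,5),.124)
k=[onz("top",p,.112)[:2] for p in c2p([(172,395),(238,410)],405,170,5,5)];print("keys",k)
st=c2p([(106,100),(243,62),(285,200),(146,240)],280,228,4.9,4.8)
for z in(0,.006,.01):rect("stand",st,z)
tr=c2p([(46,72),(288,22),(335,220),(88,277)],190,228,4.9,4.8);rect("tray",tr,.012)
h=[onz("top",p,.195)[:2] for p in c2p([(195,110)],280,228,4.9,4.8)];print("handletop approx",h)
print("tester",onz("top",(348,218),0),onz("top",(348,218),.03),onz("scene",(328,260),0),onz("scene",(290,278),0))
print("stand scene base centre",onz("scene",(337,294),0))
for n in("top","scene"):
  print(n,[proj(n,(tk[0],tk[1],z)) for z in(0,.034,.078,.124)])
# refine with masks: black handle, white tray
t=np.load("top0.npy").astype(int)
m=(t.max(2)<60)[228:275,300:335];ys,xs=np.nonzero(m);print("blk",xs.min()+300,xs.max()+300,ys.min()+228,ys.max()+228,len(xs))
s=np.load("scene0.npy").astype(int);m=(s.max(2)<60)[210:300,315:360]
for r in range(0,90,3):
    xs=np.nonzero(m[r])[0]
    if len(xs):print(r+210,xs.min()+315,xs.max()+315,end="; ")
cv2.imwrite("pics/z2.png",cv2.resize(np.load("scene0.npy")[200:320,215:375,::-1],None,fx=5,fy=5,interpolation=cv2.INTER_CUBIC))
E
```

```text
tank c [ 0.5881 -0.3389] sides [ 87.9368 129.3667  86.9417 128.6717] yaw -11.966210051120715 -11.765922728916735
keys [array([ 0.4946, -0.3026]), array([ 0.4874, -0.333 ])]
stand c [ 0.4864 -0.0218] sides [76.029  78.6252 76.4864 79.1903] yaw 15.677438869497143 15.89997415962101
stand c [ 0.4856 -0.0218] sides [75.638  78.2209 76.0931 78.783 ] yaw 15.677438869497148 15.899974159620953
stand c [ 0.4851 -0.0218] sides [75.3774 77.9514 75.8309 78.5116] yaw 15.677438869497145 15.899974159620996
tray c [0.4878 0.2131] sides [130.2246 111.0338 131.393  113.6663] yaw 13.69133821668978 12.439739428154354
handletop approx [array([ 0.4792, -0.0218])]
tester [ 0.5947 -0.0979  0.    ] [ 0.5879 -0.0959  0.03  ] [ 0.614  -0.1019  0.    ] [0.6117 0.0343 0.    ]
stand scene base centre [ 0.4745 -0.0154  0.    ]
top [array([439.9684, 219.8161]), array([443.4731, 216.9519]), array([448.3246, 212.9877]), array([453.8224, 208.4966])]
scene [array([393.1732, 236.1434]), array([393.7994, 226.4135]), array([394.6206, 213.5295]), array([395.4917, 199.6995])]
blk 315 324 245 260 105
216 342 359; 219 341 359; 222 337 359; 225 337 359; 228 334 359; 231 330 359; 234 323 352; 237 316 346; 240 318 343; 243 324 343; 246 333 344; 249 338 342; 252 347 359; 255 347 359; 258 346 359; 261 346 359; 264 348 359; 267 353 359; 270 358 359; 282 316 316; 285 317 325;
```

View pics/z2.png

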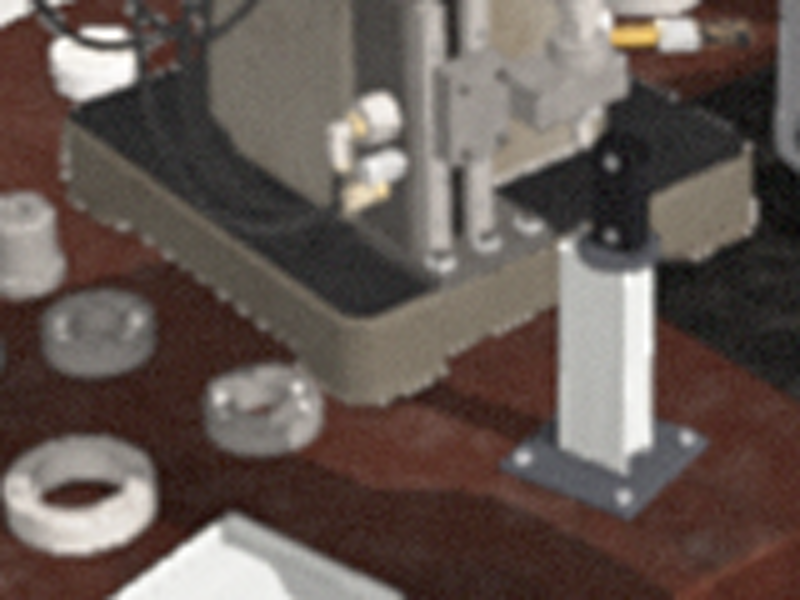

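The stand tube sticks out beyond the flange toward world +x, so its +x points away from the robot at a yaw of about 15.8°. The flange is centred near crop (619,248), and the gauge's front foot runs from crop (370,400) to (755,225). Next I refine the shank position and look into the tank for the bail.

```bash
python3 - <<'E'
from h import *
np.set_printoptions(precision=1,suppress=True)
c,s=np.cos(np.radians(15.8)),np.sin(np.radians(15.8));Rz=np.array([[c,-s],[s,c]])
print("flange scene",onz("scene",((619.5)/5-.5+215,248.5/5-.5+200),.134)*1e3)
print("tester",onz("scene",(215+370/5,200+402/5),0)*1e3,onz("scene",(215+755/5,200+228/5),0)*1e3)
for o in([.478,-.024],[.4856,-.0218]):
    o=np.array(o)
    P=[proj("top",[*(o+Rz@[a,b]),z]) for z in(.195,.135) for a in(-.014,.014) for b in(-.008,.008)]
    P=np.array(P);print("handle bbox",P.min(0),P.max(0))
    print("scene top of handle",proj("scene",[*o,.195])*5-[1075,1000],"mouth",proj("scene",[*o,.134])*5-[1075,1000])
tk=np.array([.588,-.339]);a=np.radians(-11.9);c,s=np.cos(a),np.sin(a);Rt=np.array([[c,-s],[s,c]])
t=np.load("top0.npy")
f=12;x0,y0=424,192
def cr(p):return (proj("top",p)-[x0,y0]+.5)*f-.5
for th in(-.45,-.2,0,.2,.45):
    print(th,"peak",cr([*(tk+Rt@[.044*np.sin(th),0]),.034+.044*np.cos(th)]))
for y in(-.0235,.0235):print("pivot",y,cr([*(tk+Rt@[0,y]),.034]))
cv2.imwrite("pics/z3.png",cv2.resize(t[y0:y0+46,x0:x0+50,::-1],None,fx=f,fy=f,interpolation=cv2.INTER_CUBIC))
E
```

```text
flange scene [476.3 -20.5 134. ]
tester [604.4  43.1   0. ] [ 601.4 -237.9    0. ]
handle bbox [315.1 243.9] [325.7 261.6]
scene top of handle [620.9 135.4] mouth [620.1 242.2]
handle bbox [314.  240.5] [324.7 258.4]
scene top of handle [607.3 131. ] mouth [606.7 237.6]
-0.45 peak [277.6 352.1]
-0.2 peak [290.3 299.7]
0 peak [298.1 257.9]
0.2 peak [303.6 218.1]
0.45 peak [306.6 173.9]
pivot -0.0235 [350.2 327. ]
pivot 0.0235 [129.9 284. ]
```

View pics/z3.png

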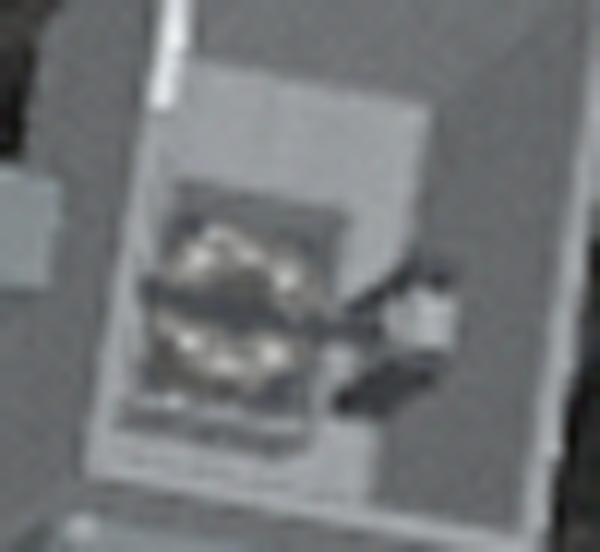

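The top view shows the bail as a dark, almost straight line from (145,290) to (380,325), so its peak leans a little toward the robot (about -0.2 to -0.3 rad). The shank comes out at (0.4775,-0.022), consistent in both views, and the key positions match the tank model. First, the release key.

```bash
cat >> h.py <<'E'
TK=np.array([.588,-.339]);TY=-11.9;ST=np.array([.4775,-.022]);SY=15.8;TR=np.array([.488,.213]);TRY=13.0
def rot(d):d=np.radians(d);return np.array([[np.cos(d),-np.sin(d)],[np.sin(d),np.cos(d)]])
def tank(x,y):return TK+rot(TY)@[x,y]
def go(xy,z,yaw,ahead):
    """tool shift (mm) and turn (deg) putting the point 'ahead' m along tool z at xy,z with tool x at world yaw"""
    o,p,M=obs();cur=np.degrees(np.arctan2(M[1,0],M[0,0]))
    d=M.T@(np.array([*xy,z+ahead])-p)
    print("t %.2f tcp %s yaw %.1f tilt %.2f F %s"%(o["t"],np.round(p,4),cur,np.degrees(np.arccos(-M[2,2])),np.round(o["contact_force"],1)),"op %.3f"%o["opening"])
    print(" shift",np.round(d*1e3,1),"turn %.1f"%-((yaw-cur+180)%360-180))
E
python3 -c "
from h import *
go(tank(-.1,.018),.135,TY,.173)"
```

```text
t 0.10 tcp [ 0.1442 -0.6079  0.4036] yaw 13.3 tilt 0.11 F [-0.7  0.2 -0.1] op 0.086
 shift [ 411.1 -218.    96.1] turn 25.2
```

Request:
step_arm([
  [0, [45, -24, 0], 5],
  [0, [95, -50, 0], 10],
  [0, [145, -77, 0], 15],
  [0, [195, -103, 10], 20],
  [0, [245, -130, 25], 25.2],
  [0, [295, -156, 45], 25.2],
  [0, [345, -183, 65], 25.2],
  [0, [390, -207, 85], 25.2],
  [0, [411, -218, 96], 25.2],
  [0, [411, -218, 96], 25.2],
  [0, [411, -218, 96], 25.2],
])

```text
t: 1.48
tool_pos: [0.4935, -0.3016, 0.3089]
tool_rot: [3.124, -0.325, -0.0]
contact_force: [0.3, -0.5, -0.5]
opening: -0.0003
grip_force: 0.0
```

```bash
python3 -c "
from h import *
go(tank(-.1,.018),.112,TY,.173)
im=eyes.get_image('top');cv2.imwrite('pics/k1.png',cv2.resize(im[190:290,400:500,::-1],None,fx=5,fy=5,interpolation=cv2.INTER_CUBIC))"
```

```text
t 1.48 tcp [ 0.4935 -0.3016  0.3089] yaw -11.9 tilt 0.02 F [ 0.3 -0.5 -0.5] op -0.000
 shift [ 0.2 -0.9 23.9] turn 0.0
```

Request:
step_arm([
  [0, [0, -1, 14], 0],
  [0, [0, -1, 20], 0],
  [0, [0, -1, 23], 0],
  [0, [0, -1, 26], 0],
  [0, [0, -1, 28], 0],
  [0, [0, -1, 29], 0],
  [0, [0, -1, 29], 0],
])

```text
t: 2.4
tool_pos: [0.4941, -0.3003, 0.2798]
tool_rot: [3.124, -0.325, 0.001]
contact_force: [-2.1, 0.1, 1.2]
opening: -0.0005
grip_force: 0.9
```

Request:
step_arm([
  [0, [0, -1, 1], 0],
  [0, [0, -1, 2], 0],
  [0, [0, -1, 2], 0],
])

```text
t: 2.78
tool_pos: [0.4945, -0.2998, 0.2794]
tool_rot: [3.123, -0.324, 0.001]
contact_force: [-4.8, -0.7, 8.5]
opening: 0.0002
grip_force: 4.1
```

Request:
step_arm([
  [0, [0, 0, 1], 0],
  [0, [0, 0, 2], 0],
  [0, [0, 0, 2.5], 0],
  [0, [0, 0, 2.5], 0],
])

```text
t: 3.28
tool_pos: [0.4946, -0.2998, 0.2793]
tool_rot: [3.123, -0.324, 0.0]
contact_force: [-10.2, 2.9, 19.5]
opening: -0.0002
grip_force: 9.7
```

Request:
step_arm([
  [0, [0, 0, -15], 0],
  [0, [0, 0, -45], 0],
  [40, [0, 0, -85], 0],
  [60, [0, 0, -124], 0],
])

```text
t: 3.78
tool_pos: [0.4943, -0.2989, 0.4]
tool_rot: [-3.124, 0.324, -0.001]
contact_force: [0.2, -0.5, 0.2]
opening: 0.0358
grip_force: 0.0
```

```bash
python3 -c "
from h import *
go(ST,.165,SY,.155)
im=eyes.get_image('scene');cv2.imwrite('pics/k2.png',cv2.resize(im[170:270,345:475,::-1],None,fx=6,fy=6,interpolation=cv2.INTER_CUBIC))"
```

```text
t 3.77 tcp [ 0.4943 -0.2989  0.4   ] yaw -11.8 tilt 0.05 F [ 0.2 -0.5  0.2] op 0.036
 shift [ -73.3 -267.5   80.2] turn -27.6
```

View pics/k2.png

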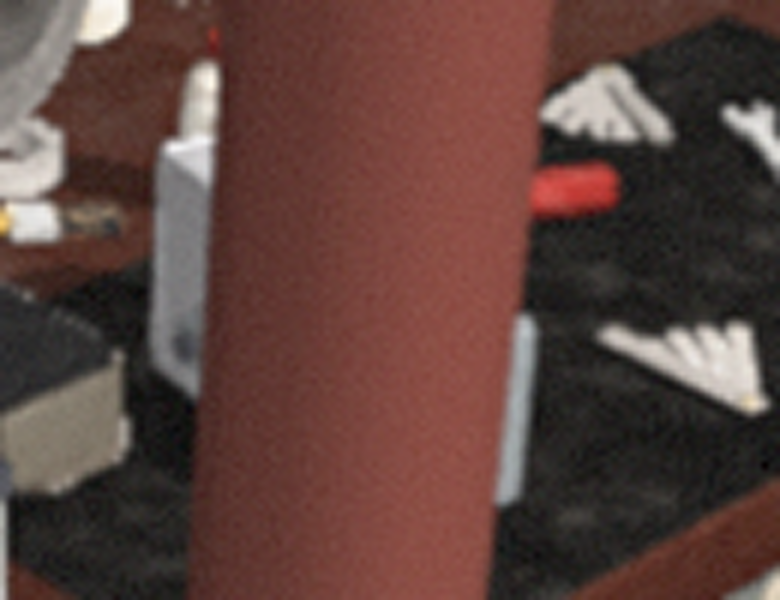

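The arm hides the tank here (a red column at x 200–540), so I'll check the keys from the top camera once the arm is at the stand.

Request:
step_arm([
  [60, [-13, -50, 0], -6],
  [60, [-27, -100, 0], -12],
  [60, [-41, -150, 0], -18],
  [60, [-55, -200, 0], -24],
  [60, [-68, -245, 0], -27.6],
  [60, [-73.3, -267.5, 10], -27.6],
  [60, [-73.3, -267.5, 30], -27.6],
  [60, [-73.3, -267.5, 35], -27.6],
  [60, [-73.3, -267.5, 35], -27.6],
])

```text
t: 4.95
tool_pos: [0.4774, -0.0232, 0.3632]
tool_rot: [-3.112, -0.428, 0.003]
contact_force: [0.4, 0.0, 0.5]
opening: 0.0513
grip_force: 0.0
```

```bash
python3 -c "
from h import *
go(ST,.165,SY,.155)
im=eyes.get_image('top');s=eyes.get_image('scene')
a=cv2.resize(im[170:286,405:485,::-1],None,fx=5,fy=5,interpolation=cv2.INTER_CUBIC)
b=cv2.resize(s[180:320,290:390,::-1],None,fx=3.9,fy=4,interpolation=cv2.INTER_CUBIC)
o=np.zeros((580,795,3),np.uint8);o[:,:400]=a;o[:b.shape[0],402:402+b.shape[1]]=b
cv2.imwrite('pics/k3.png',o)"
```

```text
t 4.95 tcp [ 0.4774 -0.0232  0.3632] yaw 15.7 tilt 0.10 F [0.4 0.  0.5] op 0.051
 shift [ 0.5 -1.1 43.2] turn -0.1
```

View pics/k3.png

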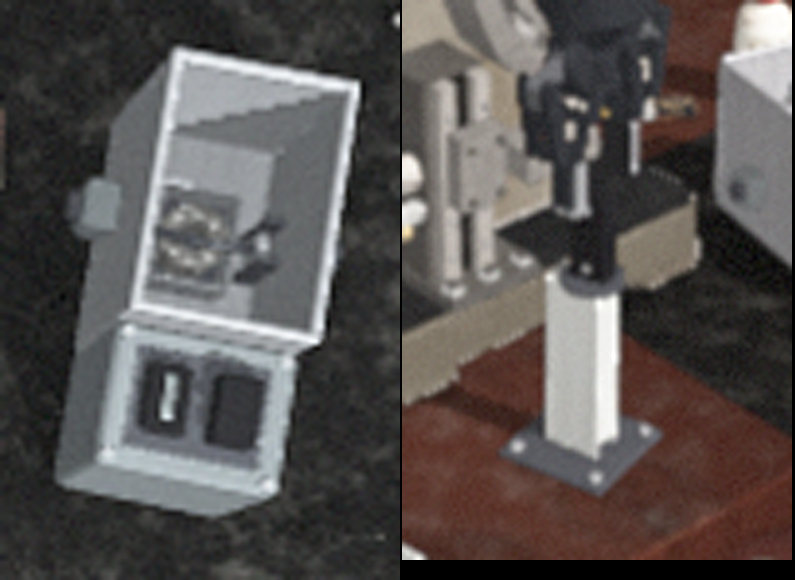

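The release key at (168,400) is now smaller and lower, and the wash key at (240,410) is larger and raised. The bolt that was bright in the right ear at (270,240) has withdrawn. The fingers straddle the handle, so I go down and grip.

Request:
step_arm([
  [60, [0, -1, 20], 0],
  [60, [0, -1, 35], 0],
  [60, [0, -1, 43], 0],
  [60, [0, -1, 43], 0],
  [0, [0, -1, 43], 0],
  [0, [0, -1, 43], 0],
  [0, [0, -1, 43], 0],
  [0, [0, -1, 43], 0],
], squeeze=80)

```text
t: 6.05
tool_pos: [0.4775, -0.0215, 0.3221]
tool_rot: [3.111, 0.43, 0.002]
contact_force: [0.1, 0.1, 3.9]
opening: 0.0149
grip_force: 77.9
```

Request:
step_arm([
  [0, [0, 0, -10], 0],
  [0, [0, 0, -40], 0],
  [0, [0, 0, -80], 0],
  [0, [0, 0, -120], 0],
  [0, [0, 0, -150], 0],
  [0, [0, 0, -160], 0],
  [0, [0, 0, -160], 0],
])

```text
t: 6.92
tool_pos: [0.4771, -0.0214, 0.4811]
tool_rot: [-3.112, -0.43, -0.0]
contact_force: [-0.1, 0.0, -1.5]
opening: 0.0148
grip_force: 78.7
```

```bash
python3 -c "
from h import *
go((.42,-.12),.325,TY,.157)
s=eyes.get_image('scene')
cv2.imwrite('pics/k4.png',cv2.resize(s[130:290,290:390,::-1],None,fx=6,fy=3.7,interpolation=cv2.INTER_CUBIC))
o,p,M=obs()
for d in(.122,.14,.158):print(d,(proj('scene',p+M[:,2]*(.157+d)+M[:,0]*.009)-[290,130]+.5)*[6,3.7]-.5)"
```

```text
t 6.92 tcp [ 0.4771 -0.0214  0.4811] yaw 15.7 tilt 0.01 F [-0.1  0.  -1.5] op 0.015
 shift [-81.8  79.4  -0.9] turn 27.6
0.122 [276.42749363 351.23036613]
0.14 [276.29336302 375.01569162]
0.158 [276.15900777 398.49134059]
```

View pics/k4.png

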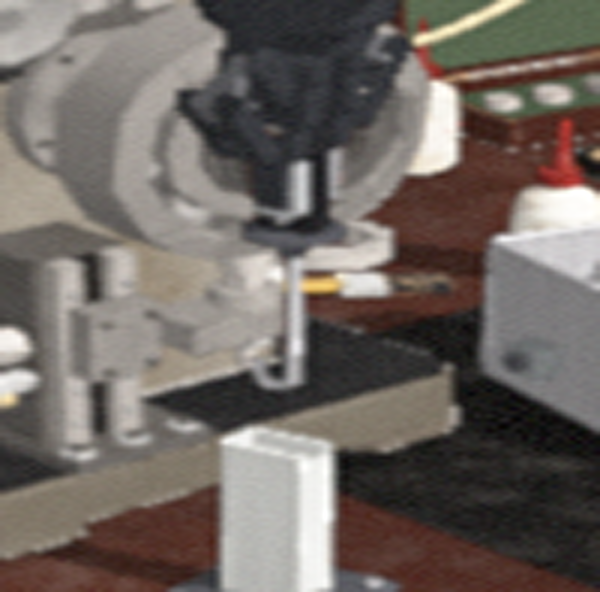

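The hook is visible with its bottom at crop y≈388, which gives a length of about 0.150, and it is clear of the tube. I'll refine that by touching the bare wood at (0.43,-0.10).

```bash
python3 -c "
from h import *
go((.43,-.10),.157,TY,.157)"
```

```text
t 6.97 tcp [ 0.4771 -0.0214  0.4799] yaw 15.7 tilt 0.12 F [ 0.5  0.7 -1.7] op 0.015
 shift [-66.3  63.1 165.9] turn 27.6
```

Request:
step_arm([
  [0, [-20, 19, 0], 8],
  [0, [-45, 43, 0], 16],
  [0, [-66, 63, 0], 24],
  [0, [-66, 63, 40], 27.6],
  [0, [-66, 63, 90], 27.6],
  [0, [-66, 63, 135], 27.6],
  [0, [-66, 63, 158], 27.6],
  [0, [-66, 63, 164], 27.6],
  [0, [-66, 63, 166], 27.6],
  [0, [-66, 63, 168], 27.6],
  [0, [-66, 63, 170], 27.6],
  [0, [-66, 63, 170], 27.6],
])

```text
t: 8.48
tool_pos: [0.4309, -0.1, 0.3117]
tool_rot: [3.125, -0.325, 0.001]
contact_force: [0.1, 0.1, -0.7]
opening: 0.0152
grip_force: 78.7
```

Request:
step_arm([
  [0, [0, 0, 1], 0],
  [0, [0, 0, 2], 0],
  [0, [0, 0, 3], 0],
  [0, [0, 0, 3], 0],
])

```text
t: 8.98
tool_pos: [0.4309, -0.1, 0.3088]
tool_rot: [3.125, -0.325, 0.001]
contact_force: [0.2, 0.1, 2.2]
opening: 0.0152
grip_force: 79.3
```

```bash
sed -i '$a HB=.3093' h.py; python3 -c "
from h import *
go(tank(-.046,0),.150,TY,HB)
go(tank(-.046,0),.043,TY,HB)"
```

```text
t 8.97 tcp [ 0.4309 -0.1     0.3088] yaw -11.9 tilt 0.03 F [0.2 0.1 2.2] op 0.015
 shift [ 156.9  201.6 -150.4] turn 0.0
t 8.97 tcp [ 0.4309 -0.1     0.3088] yaw -11.9 tilt 0.03 F [0.2 0.1 2.2] op 0.015
 shift [156.9 201.6 -43.4] turn 0.0
```

Request:
step_arm([
  [0, [0, 0, -40], 0],
  [0, [0, 0, -90], 0],
  [0, [10, 25, -140], 0],
  [0, [28, 70, -151], 0],
  [0, [48, 120, -151], 0],
  [0, [66, 165, -151], 0],
  [0, [95, 185, -151], 0],
  [0, [130, 201.6, -151], 0],
  [0, [150, 201.6, -151], 0],
  [0, [157, 201.6, -151], 0],
  [0, [157, 201.6, -151], 0],
])

```text
t: 10.35
tool_pos: [0.543, -0.3293, 0.4586]
tool_rot: [-3.124, 0.324, 0.002]
contact_force: [-0.4, 0.2, -1.2]
opening: 0.0151
grip_force: 78.7
```

```bash
python3 -c "
from h import *
go(tank(-.046,0),.043,TY,HB)
im=eyes.get_image('top');s=eyes.get_image('scene')
cv2.imwrite('pics/k5.png',cv2.resize(im[160:290,400:500,::-1],None,fx=6,fy=4.6,interpolation=cv2.INTER_CUBIC))"
```

```text
t 10.35 tcp [ 0.543  -0.3293  0.4586] yaw -11.8 tilt 0.06 F [-0.4  0.2 -1.2] op 0.015
 shift [1.000e-01 2.000e-01 1.063e+02] turn 0.1
```

Request:
step_arm([
  [0, [0, 0, 20], 0],
  [0, [0, 0, 45], 0],
  [0, [0, 0, 70], 0],
  [0, [0, 0, 90], 0],
  [0, [0, 0, 102], 0],
  [0, [0, 0, 106], 0],
  [0, [0, 0, 106], 0],
])

```text
t: 11.32
tool_pos: [0.5431, -0.3296, 0.3537]
tool_rot: [3.124, -0.325, 0.001]
contact_force: [-0.0, -0.2, -1.0]
opening: 0.0152
grip_force: 78.8
```

Request:
step_arm([
  [0, [6, 0, 0.5], 0],
  [0, [12, 0, 0.5], 0],
  [0, [18, 0, 0.5], 0],
  [0, [24, 0, 0.5], 0],
  [0, [30, 0, 0.5], 0],
  [0, [34, 0, 0.5], 0],
  [0, [34, 0, 0.5], 0],
])

```text
t: 12.2
tool_pos: [0.5765, -0.3365, 0.3526]
tool_rot: [-3.125, 0.324, 0.0]
contact_force: [-0.6, 0.4, -1.2]
opening: 0.0148
grip_force: 78.8
```

Request:
step_arm([
  [0, [3, 0, 0], 0],
  [0, [3, 0, -8], 0],
  [0, [3, 0, -16], 0],
  [0, [3, 0, -21], 0],
  [0, [3, 0, -24], 0],
  [0, [3, 0, -26], 0],
  [0, [3, 0, -28], 0],
  [0, [3, 0, -30], 0],
  [0, [3, 0, -30], 0],
])

```text
t: 13.32
tool_pos: [0.5791, -0.3371, 0.3824]
tool_rot: [-3.125, 0.325, 0.001]
contact_force: [-0.1, -0.3, -7.2]
opening: 0.0153
grip_force: 78.1
```

Hooked: the extra load is about 6 N. I raise it slowly through the channels.

Request:
step_arm([
  [0, [0, 0, -3], 0],
  [0, [0, 0, -6], 0],
  [0, [0, 0, -9], 0],
  [0, [0, 0, -12], 0],
  [0, [0, 0, -15], 0],
  [0, [0, 0, -15], 0],
])

```text
t: 14.08
tool_pos: [0.5792, -0.3372, 0.3983]
tool_rot: [3.124, -0.325, 0.001]
contact_force: [-0.2, -0.4, -6.9]
opening: 0.015
grip_force: 78.1
```

Request:
step_arm([
  [0, [0, 0, -4], 0],
  [0, [0, 0, -9], 0],
  [0, [0, 0, -14], 0],
  [0, [0, 0, -19], 0],
  [0, [0, 0, -24], 0],
  [0, [0, 0, -29], 0],
  [0, [0, 0, -34], 0],
  [0, [0, 0, -39], 0],
  [0, [0, 0, -44], 0],
  [0, [0, 0, -49], 0],
  [0, [0, 0, -52], 0],
  [0, [0, 0, -52], 0],
])

```text
t: 15.58
tool_pos: [0.5792, -0.3371, 0.4501]
tool_rot: [3.124, -0.324, 0.001]
contact_force: [-0.7, 0.5, -6.8]
opening: 0.0153
grip_force: 78.1
```

Request:
step_arm([
  [0, [0, 0, -5], 0],
  [0, [0, 0, -12], 0],
  [0, [0, 0, -20], 0],
  [0, [0, 0, -28], 0],
  [0, [0, 0, -36], 0],
  [0, [0, 0, -44], 0],
  [0, [0, 0, -52], 0],
  [0, [0, 0, -60], 0],
  [0, [0, 0, -68], 0],
  [0, [0, 0, -75], 0],
  [0, [0, 0, -80], 0],
  [0, [0, 0, -80], 0],
])

```text
t: 17.08
tool_pos: [0.5792, -0.3371, 0.5304]
tool_rot: [3.124, -0.325, 0.001]
contact_force: [0.5, 0.0, -6.4]
opening: 0.015
grip_force: 78.0
```

```bash
python3 -c "
from h import *
go((.50,-.27),.15,TY,HB+.0515+.009)
im=eyes.get_image('top');s=eyes.get_image('scene')
a=cv2.resize(s[100:250,290:430,::-1],None,fx=2.85,fy=3.8,interpolation=cv2.INTER_CUBIC)
b=cv2.resize(im[150:290,390:490,::-1],None,fx=3.9,fy=4,interpolation=cv2.INTER_CUBIC)
o=np.zeros((580,795,3),np.uint8);o[:a.shape[0],:a.shape[1]]=a;o[:b.shape[0],402:402+b.shape[1]]=b
cv2.imwrite('pics/k6.png',o)"
```

```text
t 17.07 tcp [ 0.5792 -0.3371  0.5304] yaw -11.9 tilt 0.06 F [ 0.5  0.  -6.4] op 0.015
 shift [-91.3 -49.4  10.5] turn 0.0
```

Request:
step_arm([
  [0, [-4, -1, -4], 0],
  [0, [-12, -4, -10], 0],
  [0, [-24, -9, -16], 0],
  [0, [-40, -15, -20], 0],
  [0, [-58, -22, -20], 0],
  [0, [-76, -29, -20], 0],
  [0, [-92, -35, -20], 0],
  [0, [-104, -39.5, -20], 0],
  [0, [-112, -42.5, -20], 0],
  [0, [-116, -44, -20], 0],
  [0, [-116, -44, -20], 0],
])

```text
t: 18.55
tool_pos: [0.4746, -0.2702, 0.5498]
tool_rot: [3.125, -0.325, 0.0]
contact_force: [-0.3, 0.5, -7.5]
opening: 0.0146
grip_force: 78.0
```

```bash
python3 -c "
from h import *
go(TR-rot(TRY)@[.009,0],.178,TRY,.3708)"
```

```text
t 18.55 tcp [ 0.4746 -0.2702  0.5498] yaw -11.9 tilt 0.02 F [-0.3  0.5 -7.5] op 0.015
 shift [ -94.4 -471.8    0.9] turn -24.9
```

Request:
step_arm([
  [0, [-1, -5, 0], 0],
  [0, [-3, -14, 0], 0],
  [0, [-5, -26, 0], 0],
  [0, [-8, -41, 0], 0],
  [0, [-12, -59, 0], 0],
  [0, [-16, -79, 0], 0],
  [0, [-20, -101, 0], 0],
  [0, [-25, -124, 0], 0],
  [0, [-29, -147, 0], 0],
  [0, [-34, -170, 0], 0],
  [0, [-39, -193, 0], 0],
  [0, [-43, -216, 0], 0],
])

```text
t: 20.05
tool_pos: [0.4765, -0.0482, 0.5499]
tool_rot: [-3.125, 0.324, -0.001]
contact_force: [0.8, 0.2, -7.7]
opening: 0.015
grip_force: 78.1
```

Request:
step_arm([
  [0, [-5, -23, 0], -1],
  [0, [-9, -46, 0], -3],
  [0, [-14, -69, 0], -5.5],
  [0, [-19, -92, 0], -8.5],
  [0, [-23, -115, 0], -11.5],
  [0, [-28, -138, 0], -14.5],
  [0, [-33, -161, 0], -17],
  [0, [-38, -184, 0], -19.5],
  [0, [-43, -206, 0], -21.5],
  [0, [-46, -225, 0], -23],
  [0, [-49, -241, 0], -24.5],
  [0, [-51, -252, 0], -24.9],
])

```text
t: 21.55
tool_pos: [0.4788, 0.2081, 0.5497]
tool_rot: [3.121, 0.358, -0.0]
contact_force: [-1.2, 0.5, -6.6]
opening: 0.0147
grip_force: 78.1
```

Request:
step_arm([
  [0, [1, -3, 0], 0],
  [0, [1, -4, 0], 0],
  [0, [1, -4, 0], 0],
  [0, [1, -4, 0], 0],
  [0, [1, -4, 0], 0],
])

```text
t: 22.18
tool_pos: [0.479, 0.211, 0.5498]
tool_rot: [-3.121, -0.356, -0.0]
contact_force: [1.0, 0.1, -7.5]
opening: 0.0151
grip_force: 78.0
```

```bash
python3 -c "
from h import *
go(TR-rot(TRY)@[.009,0],.05,TRY,.3708)
im=eyes.get_image('top');s=eyes.get_image('scene')
a=cv2.resize(s[180:360,190:340,::-1],None,fx=2.65,fy=3.2,interpolation=cv2.INTER_CUBIC)
b=cv2.resize(im[190:290,180:280,::-1],None,fx=3.9,fy=5.8,interpolation=cv2.INTER_CUBIC)
o=np.zeros((580,795,3),np.uint8);o[:a.shape[0],:a.shape[1]]=a;o[:b.shape[0],402:402+b.shape[1]]=b
cv2.imwrite('pics/k7.png',o)"
```

```text
t 22.18 tcp [0.479  0.211  0.5498] yaw 13.0 tilt 0.01 F [ 1.   0.1 -7.5] op 0.015
 shift [2.00e-01 1.00e-01 1.29e+02] turn 0.0
```

View pics/k7.png

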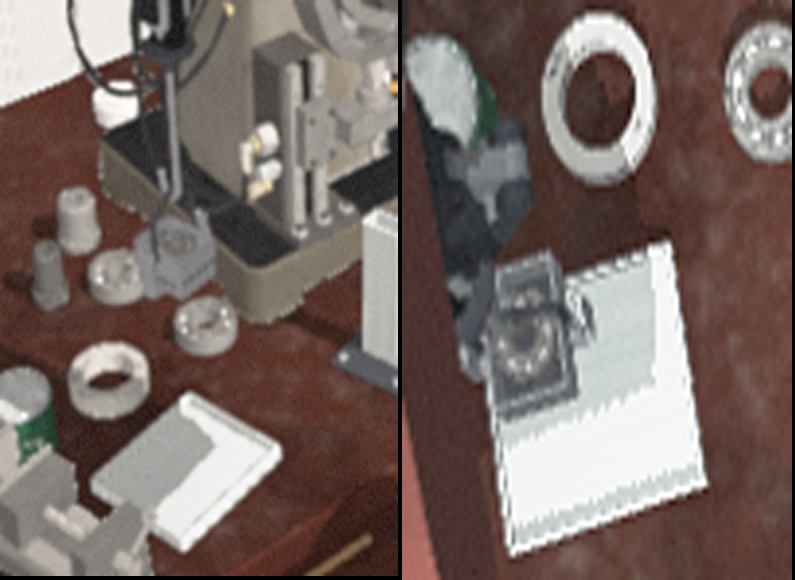

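The basket hangs level, with its right edge at about 12° against the tray's 13°, so it is aligned. It sits over the tray once its height is allowed for. Lowering.

Request:
step_arm([
  [0, [0, 0, 6], 0],
  [0, [0, 0, 20], 0],
  [0, [0, 0, 38], 0],
  [0, [0, 0, 58], 0],
  [0, [0, 0, 78], 0],
  [0, [0, 0, 98], 0],
  [0, [0, 0, 116], 0],
  [0, [0, 0, 132], 0],
  [0, [0, 0, 146], 0],
  [0, [0, 0, 156], 0],
  [0, [0, 0, 163], 0],
  [0, [0, 0, 166], 0],
])

```text
t: 23.78
tool_pos: [0.479, 0.2112, 0.3835]
tool_rot: [-3.121, -0.357, 0.0]
contact_force: [0.2, 0.1, -7.5]
opening: 0.015
grip_force: 78.0
```

Request:
step_arm([
  [0, [0, 0, 1], 0],
  [0, [0, 0, 2], 0],
  [0, [0, 0, 3], 0],
  [0, [0, 0, 4], 0],
  [0, [0, 0, 5], 0],
  [0, [0, 0, 6], 0],
  [0, [0, 0, 7], 0],
  [0, [0, 0, 8], 0],
  [0, [0, 0, 8], 0],
])

```text
t: 24.9
tool_pos: [0.4789, 0.2112, 0.3756]
tool_rot: [3.121, 0.357, -0.0]
contact_force: [-0.5, -1.0, -7.5]
opening: 0.0152
grip_force: 78.0
```

Request:
step_arm([
  [0, [0, 0, 0.7], 0],
  [0, [0, 0, 1.4], 0],
  [0, [0, 0, 2.1], 0],
  [0, [0, 0, 2.8], 0],
  [0, [0, 0, 3.5], 0],
  [0, [0, 0, 3.5], 0],
])

```text
t: 25.65
tool_pos: [0.4791, 0.2111, 0.3726]
tool_rot: [3.121, 0.356, 0.001]
contact_force: [0.2, -0.9, -4.5]
opening: 0.0153
grip_force: 78.3
```

Request:
step_arm([
  [0, [0, 0, 1], 0],
  [0, [0, 0, 2], 0],
  [0, [0, 0, 4], 0],
  [0, [0, 0, 7], 0],
  [0, [0, 0, 11], 0],
  [0, [0, 0, 15], 0],
  [0, [0, 0, 19], 0],
  [0, [0, 0, 22], 0],
  [0, [0, 0, 22], 0],
])

```text
t: 26.78
tool_pos: [0.4789, 0.2112, 0.3498]
tool_rot: [3.121, 0.357, -0.001]
contact_force: [0.3, -0.2, -0.7]
opening: 0.015
grip_force: 78.9
```

Request:
step_arm([
  [0, [-3, 0, 0], 0],
  [0, [-6, 0, 0], 0],
  [0, [-9, 0, 0], 0],
  [0, [-12, 0, 0], 0],
  [0, [-16, 0, 0], 0],
  [0, [-16, 0, 0], 0],
])

```text
t: 27.52
tool_pos: [0.4631, 0.2076, 0.3502]
tool_rot: [3.121, 0.357, 0.0]
contact_force: [-0.0, -0.2, -0.6]
opening: 0.0153
grip_force: 78.9
```

Request:
step_arm([
  [0, [-5, 0, 0], 0],
  [0, [-10, 0, 0], 0],
  [0, [-16, 0, 0], 0],
  [0, [-20, 0, 0], 0],
  [0, [-20, 0, 0], 0],
  [0, [-20, 0, -6], 0],
  [0, [-20, 0, -16], 0],
  [0, [-20, 0, -26], 0],
  [0, [-20, 0, -26], 0],
])

```text
t: 28.65
tool_pos: [0.4443, 0.2032, 0.378]
tool_rot: [-3.121, -0.357, -0.005]
contact_force: [-0.5, -1.0, -1.5]
opening: 0.0149
grip_force: 78.9
```

Request:
step_arm([
  [0, [0, 0, -15], 0],
  [0, [0, 0, -40], 0],
  [0, [0, 0, -80], 0],
  [0, [0, 0, -110], 0],
  [0, [0, 0, -122], 0],
  [0, [0, 0, -122], 0],
])

```text
t: 29.4
tool_pos: [0.4439, 0.2031, 0.4989]
tool_rot: [-3.121, -0.357, -0.002]
contact_force: [-0.2, -0.1, -1.1]
opening: 0.0151
grip_force: 78.9
```

```bash
python3 -c "
from h import *
go((.4774,-.0214),.5-.157,15.75,.157)
im=eyes.get_image('top');s=eyes.get_image('scene')
a=cv2.resize(s[180:360,190:340,::-1],None,fx=2.65,fy=3.2,interpolation=cv2.INTER_CUBIC)
b=cv2.resize(im[220:290,185:275,::-1],None,fx=4.3,fy=4.3,interpolation=cv2.INTER_CUBIC)
o=np.zeros((580,795,3),np.uint8);o[:a.shape[0],:a.shape[1]]=a;o[:b.shape[0],402:402+b.shape[1]]=b[:,:393]
cv2.imwrite('pics/k8.png',o)"
```

```text
t 29.40 tcp [0.4439 0.2031 0.4989] yaw 13.0 tilt 0.07 F [-0.2 -0.1 -1.1] op 0.015
 shift [-18.  226.3  -1.2] turn -2.7
```

View pics/k8.png

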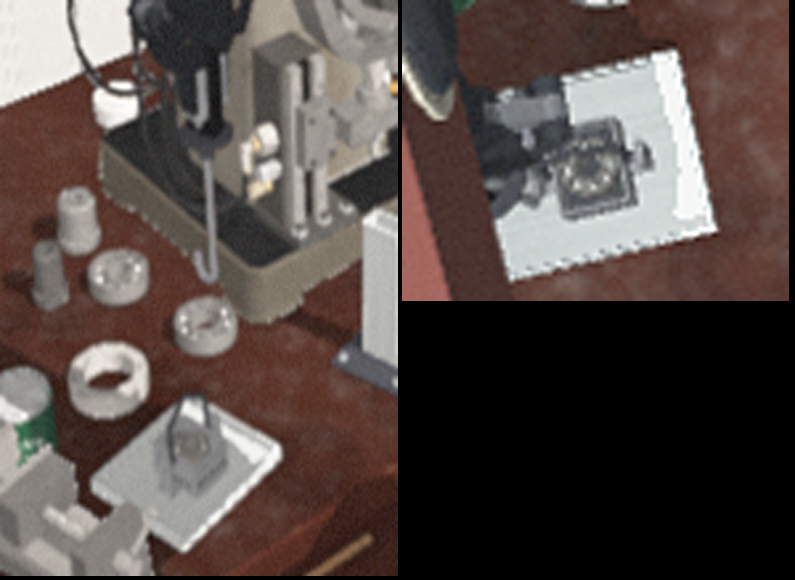

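The basket stands upright in the middle of the tray at (600,168) with the hook free. I return the rod to the stand.

Request:
step_arm([
  [0, [-1, 10, 0], 0],
  [0, [-3, 35, 0], -1],
  [0, [-6, 75, 0], -2],
  [0, [-10, 120, 0], -2.7],
  [0, [-13, 160, 0], -2.7],
  [0, [-16, 195, 0], -2.7],
  [0, [-17.5, 217, 0], -2.7],
  [0, [-18, 226, 0], -2.7],
  [0, [-18, 226, 5], -2.7],
  [0, [-18, 226, 15], -2.7],
  [0, [-18, 226, 17], -2.7],
  [0, [-18, 226, 17], -2.7],
])

```text
t: 31.0
tool_pos: [0.4773, -0.0206, 0.4807]
tool_rot: [-3.111, -0.432, 0.001]
contact_force: [-0.3, 0.2, -1.8]
opening: 0.0152
grip_force: 78.7
```

```bash
python3 -c "
from h import *
go((.4774,-.0214),.165,15.75,.157)"
```

```text
t 31.00 tcp [ 0.4773 -0.0206  0.4807] yaw 15.8 tilt 0.05 F [-0.3  0.2 -1.8] op 0.015
 shift [  0.    0.9 158.7] turn 0.0
```

Request:
step_arm([
  [0, [0, 1, 12], 0],
  [0, [0, 1, 28], 0],
  [0, [0, 1, 40], 0],
  [0, [0, 1, 48], 0],
  [0, [0, 1, 56], 0],
  [0, [0, 1, 64], 0],
  [0, [0, 1, 72], 0],
  [0, [0, 1, 72], 0],
])

```text
t: 32.0
tool_pos: [0.4775, -0.0221, 0.4083]
tool_rot: [-3.112, -0.43, 0.002]
contact_force: [0.5, 0.6, -0.7]
opening: 0.0148
grip_force: 78.8
```

Request:
step_arm([
  [0, [0, 0, 12], 0],
  [0, [0, 0, 28], 0],
  [0, [0, 0, 46], 0],
  [0, [0, 0, 62], 0],
  [0, [0, 0, 74], 0],
  [0, [0, 0, 80], 0],
  [0, [0, 0, 83], 0],
  [0, [0, 0, 85], 0],
  [0, [0, 0, 86], 0],
  [0, [0, 0, 86], 0],
])

```text
t: 33.25
tool_pos: [0.4777, -0.0221, 0.3235]
tool_rot: [3.112, 0.43, 0.001]
contact_force: [0.3, 0.4, -1.6]
opening: 0.0152
grip_force: 78.8
```

Request:
step_arm([
  [0, [0, 0, 0.7], 0],
  [0, [0, 0, 1.4], 0],
  [0, [0, 0, 1.8], 0],
  [0, [0, 0, 1.8], 0],
])

```text
t: 33.75
tool_pos: [0.4777, -0.0221, 0.3221]
tool_rot: [3.112, 0.43, 0.0]
contact_force: [-2.5, -0.3, 3.6]
opening: 0.0153
grip_force: 79.6
```

Seated at the same height as before. Open and withdraw.

Request:
step_arm([
  [15, [0, 0, 0], 0],
  [35, [0, 0, 0], 0],
  [60, [0, 0, 0], 0],
  [60, [0, 0, 0], 0],
  [60, [0, 0, 0], 0],
  [60, [0, 0, -10], 0],
  [60, [0, 0, -35], 0],
  [60, [0, 0, -75], 0],
  [60, [0, 0, -125], 0],
  [60, [0, 0, -150], 0],
  [60, [0, 0, -150], 0],
])

```text
t: 35.12
tool_pos: [0.4778, -0.0221, 0.4749]
tool_rot: [3.11, 0.43, 0.009]
contact_force: [0.2, 0.6, -0.4]
opening: 0.051
grip_force: 0.0
```

```bash
python3 - <<'E'
from h import *
np.set_printoptions(precision=1,suppress=True)
s=eyes.get_image('scene');s0=np.load('scene0.npy');t=eyes.get_image('top')
# same-pixel comparison round the stand in the scene view, start vs now
d=np.abs(s.astype(int)-s0).max(2)[222:305,312:362];print("changed px stand:",(d>60).sum())
E2=s[225:252,330:348].max(2)<60;E0=s0[225:252,330:348].max(2)<60;print("handle black now/before",E2.sum(),E0.sum())
# basket on tray: grey pixels in white tray, seen by scene; expected place of pan centre
g=s[:,:,:].astype(int)
P=[proj('scene',[*(TR+rot(TRY)@[a,b]),.033]) for a in(-.026,.026) for b in(-.021,.021)];print(np.array(P))
m=(s.max(2)<165)&(np.ptp(s.astype(int),axis=2)<25);m[:300]=0;m[348:]=0;m[:,:235]=0;m[:,290:]=0
n,l,st,c=cv2.connectedComponentsWithStats(m.astype(np.uint8));i=1+st[1:,4].argmax();print(st[i],c[i],onz('scene',c[i],.02)*1e3)
E
```

```text
changed px stand: 1
handle black now/before 330 337
[[274.4 316.7]
 [262.4 325.7]
 [258.3 308.6]
 [246.2 317.2]]
[235 302  38  46 768] [253.2 324.9] [487.9 234.4  20. ]
```

```bash
python3 -c "
from station import finish_job
print(finish_job())"
```

```text
the job is handed in; nothing more can be done
None
```

The job is handed in at about 35 s of robot time. The release key was pressed to its stop and the wash key popped up. The basket stands upright and unhooked near the middle of the tray, and the rod is back in its stand. I did not recheck the bystanders against the starting pictures.

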